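Refit thrust washer, spacer and bayonet cap on a bioreactor agitator shaft

TASK

On the agitator shaft of the upside-down bioreactor headplate, slide the white ceramic thrust washer down onto the impeller hub, then the taller of the two spacer sleeves onto the washer; lower them, do not drop them. Then feel the slotted cap down over the shaft's T-head, press it down against the seal spring just far enough (the washer is brittle: keep the load on it under 25 N), turn it clockwise as seen from above to its stop and let the spring lift it, so that it is locked under the T-head. Let go of everything and leave the short spacer and the other things where they are.

Things in the scene. Friction and masses are not known exactly. Their poses are not given: they have to be found in the camera images.
- headplate: Fixed steel bioreactor headplate, 160 mm across, bottom up on a stand with levelling feet. Origin on the shaft axis, at table height give or take 4 mm; z up the shaft. Shaft 24 mm thick up to 168 mm over the origin, bevelled to 17 mm at 172 mm, then a 5 mm neck up to the T-head. Pipe stubs on the plate, 54 mm from the axis, reach up to 123 mm.
- shaft_top (a point): Centre of the T-head's top face, on the shaft axis, 188 mm over the headplate's origin. T-head: a bar 23 mm long, 5 mm wide, 4 mm high; rings pass over it. The braked shaft has stopped with the bar's long direction up to 0.9 rad (52 degrees) either side of the headplate's x axis; this angle is not measured: see it from above or feel for it with the cap.
- seat (a point): Centre of the impeller hub's flat top face, on the shaft axis, 145 mm over the headplate's origin while the seal spring is free; goes down with the impeller. Axes as headplate. Hub 32 mm across, bare for its upper 24 mm; below that three blades reach 38 mm from the axis.
- impeller (a joint): How far the impeller is pressed down the shaft (m): 0 = up, spring free; 0.0105 = hard stop, spring bottomed. With washer, spacer and cap resting on it a push of about 2 to 3 N starts it, then 1.1 N more per mm. Cap ridges pass the T-head beyond 0.008 (about 12 N); locked it stays near 0.004; bottomed at about 15 N.
- washer: Loose white ceramic ring, outside 40 mm, bore 26 mm, 6 mm thick, 30 g, lying flat on the mat. Origin at the centre of its underside, z along its axis. Brittle: the load between it and the impeller must stay under 25 N.
- spacer: Loose steel sleeve, outside 36 mm, bore 26 mm, 18 mm tall, about 60 g, upright on the mat: the taller of the two sleeves. Origin at the centre of its underside, z along its axis.
- short_spacer: Loose steel sleeve like the spacer but only 8 mm tall; not used, to be left alone. Origin at the centre of its underside.
- cap: Loose steel bayonet cap, about 90 g, upright on the mat, 42 mm long (x), 34 mm across two parallel grip flats (y; flats 28 mm long, from the underside to 22 mm up). Origin at the centre of its underside. Below, a skirt of 26 mm bore, 14 mm deep, then a 5 mm plate with a through slot for the T-head, 26 mm along x, 7.5 mm wide. Same after a half turn.
- cap_plate (a point): Centre of the cap plate's top face, 19 mm over the cap's underside; axes as the cap. Unless its slot (x) is within 5 degrees of the T-head, either way round, the cap stands on the T-head; in line it drops on. The T-head's rest lies +80 degrees (counterclockwise) from the slot: turn the cap 80 to 85 degrees clockwise. A ridge 4 mm high lies between, a stop 7 mm high beyond.
- mat_center (a point): Centre of the top of the fixed dark rubber parts mat, 270 (x) by 280 (y) mm, 4 mm thick, on which washer, both spacers and cap lie.
Things that resemble listed ones, but are neither listed nor needed, are in the scene too. Leave any pink, red or yellow look-alike of the cap alone.

How it is judged (in metres and radians):
On the way, in this order (a step that is already met when the one before it is completed fails the run):
1. the washer lies flat on the impeller hub, nothing above it yet (z of washer in the frame of seat between -0.0015 and 0.0015 m and horizontal distance between washer and seat below 0.003 m and angle between washer's own z axis and vertical below 0.08 rad and not (horizontal distance between spacer and seat below 0.02 m)), for 0.2 s.
2. the tall spacer stands on the washer, before the cap (z of washer in the frame of seat between -0.0015 and 0.0015 m and horizontal distance between each of washer, spacer and seat below 0.003 m and angle between each of washer, spacer's own z axis and vertical below 0.08 rad and z of spacer in the frame of seat between 0.0045 and 0.0075 m and not (horizontal distance between cap and seat below 0.02 m)), for 0.2 s.
At the end, for the whole second after the job is handed in: Washer on the hub, tall spacer on it, cap on that (each within 1.5 to 2 mm), all within 3 mm of the shaft axis and upright within 0.08 rad; cap locked under the T-head, so that it holds the spring down by 2.5 to 5.5 mm; all at rest and let go (z of washer in the frame of seat between -0.0015 and 0.0015 m and horizontal distance between each of washer, spacer, cap and seat below 0.003 m and angle between each of washer, spacer, cap's own z axis and vertical below 0.08 rad and z of spacer in the frame of seat between 0.0045 and 0.0075 m and z of cap in the frame of seat between 0.022 and 0.0255 m and value of joint impeller between 0.0025 and 0.0055 m and linear speed of each of washer, spacer, cap below 0.02 m/s); the robot touches nothing.
It fails at once if the ceramic washer is loaded with more than 25 N against the impeller (contact force between washer and impeller above 25 N).
It fails at once if the washer, the spacer or the cap is dropped down the shaft ((horizontal distance between washer and seat below 0.012 m and linear speed of washer above 0.3 m/s and contact force between washer and the fingers below 0.05 N and height (world z) of washer above 0.1 m) or (horizontal distance between spacer and seat below 0.012 m and linear speed of spacer above 0.3 m/s and contact force between spacer and the fingers below 0.05 N and height (world z) of spacer above 0.1 m) or (horizontal distance between cap and seat below 0.012 m and linear speed of cap above 0.3 m/s and contact force between cap and the fingers below 0.05 N and height (world z) of cap above 0.1 m)).
It fails at once if the short spacer or another bystander is shifted by more than 25 mm (distance of any of short_spacer, clamp_ring, wrench, flask, bottle, dishes, tip_box from where it was at the start of the episode above 0.025 m).
It also fails if it takes over 72 s, if anything falls off the work surface, if the arm or the gripper's body presses on something with over 40 N, if the wrist force passes 120 N, or if a joint passes its speed limit or range.

ROBOT

A 6-joint arm with a two-finger parallel gripper is mounted at the origin on the work surface. World frame = base frame: x ahead of the robot, y to its left, z up, the work surface at z = 0. Lengths are in mm, angles in rad, forces in N, time in s.
With the tool pointing down it reaches from about 425 to 925 mm from the base axis. Payload 12.5 kg.
Tool frame: the origin (TCP) lies midway between the tips of the shut fingers; the grasp point (between the pads) lies 19 mm behind it (grasp_offset is the distance from the TCP to the grasp point, in mm); z points along the fingers, y is the line along which they close (so a half turn about z gives the same grasp; the last joint's range is limited). The gripper opens to 85 mm and grips with 20 to 120 N. Pads are 22 mm wide; open, the fingers measure 114 mm over their backs; the gripper's body (76 mm by 85 mm) begins 54 mm behind the grasp point. The pads swing forward as they close: fully open they stand 13 mm farther back than shut.
Start: joints at [1.197, 0.491, 1.559, -0, 1.092, -0.106], TCP at [165.363, 602.744, 231.327] pointing down, gripper open.
Joint ranges: [-3.1, 3.1], [-0.84, 2.19], [0.05, 2.79], [-1.13, 4.28], [0.06, 2.93], [-2.69, 2.69]. Speed limits (rad/s): [2.22, 2.22, 2.79, 3.14, 3.14, 3.14].

INTERFACE

Orientations are given as a rotation vector (axis times angle).
In Python, from station import state, read_camera, close_job, grasp_offset gives the robot as it stands.
- The arm moves only by the tool step_arm, never from a script. Its argument "commands" is a list of rows, each a list of 5 numbers: the finger opening in m, from 0 to 0.0854, then the shift along the tool's x, y, z in m, then the turn about the tool's z in degrees. A call has 1 to 10 rows; each row is the pose to reach, as a shift and turn from the pose commanded when the call began, along the tool's axes at that moment; what a row does not reach only later rows make up. A row lasts 1/10 s, in which the tool goes at most 50 mm and 8.59 degrees, less where a joint would pass 70% of its speed; a pose out of reach is approached as far as the arm can. A call with a gripper value outside its range is refused whole. The fingers move at their own pace and stop on an object; "grip_force" is the grip in N (left out, the last holds). Time passes only in rows, so rows that repeat a pose let the fingers close. It gives the time, the measured TCP pose, the force, the opening and the grip force at its end, in the units of the state.
- state(): the state, without advancing time (a new reading comes with each control period).
- read_camera(name): name is "side" or "top" or "wrist"; returns a dict with "color" (480x640x3 uint8, blue, green, red), "intrinsics" (3x3 intrinsics, pixels), "R" (3x3) and "t" (3): a world point X has camera coordinates R X + t; the wrist camera has in their place "mount" (4x4, takes a point from camera to tool coordinates, whose origin is the TCP and whose axes are the flange's). Camera axes: x right, y down, z forward; pixel columns grow to the right and rows downward; lengths in mm; the calibration is good to about 2 mm. A picture is of the moment at which its call begins: read the wrist's pose just before it. There is no depth.
- close_job(): hands the job in; it is judged then, once.
The state is a dict: "clock": time; "joints": joint angles; "dq": joint speeds; "joint_efforts": joint torques, N m; "eef_pos": TCP position; "tcp_rot": TCP orientation; "force": force on the tool from outside, world axes, zero at the start; "moment": the same for the moment, N m; "gripper_width": finger opening in mm; "grasp_force": force on a finger pad.
Only numpy, scipy, OpenCV 4.12 (cv2) and the standard library are available. Lean on these libraries where they do the work, as an engineer would, in place of code of your own. Each camera call takes 0.05 s, during which the arm holds its last target. There are 200 camera calls.

## Working session

There is one attempt and no reset: what is moved stays moved. The work goes in short steps, Python scripts to look and compute and a tool call to move; the robot and the scene stay as the last step left them, time stands still between calls to the robot, and variables do not carry over. Pictures are saved under pics/ and viewed, at most 10 in all, crops included, and the job is handed in when it is done.

Besides the shell and the picture viewer there is one more tool, called after "Call:" by a JSON object that holds its "fn" and its "kwargs", one argument or row to a line. step_arm: Moves the arm, as the interface text tells. Its arguments: {"type":"object","properties":{"commands":{"type":"array","items":{"type":"array","items":{"type":"number"}}},"grip_force":{"type":"number"}},"required":["commands"]}

```bash
mkdir -p pics; cat > h.py <<'E'
import numpy as np, cv2
from station import state, read_camera, close_job, grasp_offset
from scipy.spatial.transform import Rotation as Rn
def snap(name,fn):
    c=read_camera(name); cv2.imwrite('pics/'+fn,c['color']); np.savez('pics/'+fn[:-4],**c); return c
def ray(c,u,v,z,pose=None):
    K=np.array(c['intrinsics']); d=np.linalg.solve(K,[u,v,1.])
    if 'R' in c: R=np.array(c['R']);o=-R.T@np.array(c['t']).ravel();d=R.T@d
    else:
        M=np.array(c['mount']);p,r=pose;Rt=Rn.from_rotvec(r).as_matrix();o=Rt@M[:3,3]+p;d=Rt@M[:3,:3]@d
    return o+d*(z-o[2])/d[2]
def proj(c,X):
    X=np.array(c['R'])@X+np.array(c['t']).ravel(); p=np.array(c['intrinsics'])@X; return p[:2]/p[2]
E
python3 - <<'E'
from h import *
print(state(),grasp_offset)
for n in ['top','side']:
    c=snap(n,n+'1.png'); print({k:np.round(c[k],3).tolist() for k in c if k!='color'})
E
```

```text
{'clock': 0.0, 'joints': array([ 1.19741213e+00,  4.91552630e-01,  1.55946147e+00,  1.01540691e-05,
        1.09171203e+00, -1.05585415e-01]), 'dq': array([ 0.00043554,  0.00246868, -0.00183234, -0.00089557,  0.00097458,
       -0.00070112]), 'joint_efforts': array([ 1.39901615e-03, -6.18455529e+01, -2.61596829e+01, -2.20891269e-05,
        3.98968550e-03,  6.66233362e-06]), 'eef_pos': array([165.26192136, 602.51190403, 230.72790744]), 'tcp_rot': array([-4.19371636e-01, -3.11319524e+00,  1.72614496e-03]), 'force': array([ 0.27062195,  0.2011148 , -0.50398548]), 'moment': array([ 0.02594752,  0.01608047, -0.06372132]), 'grasp_force': 0.0, 'gripper_width': 85.41197378722707} 18.700000000000003
{'intrinsics': [[433.925, 0.0, 325.176], [0.0, 433.925, 239.141], [0.0, 0.0, 1.0]], 'R': [[0.007, -1.0, 0.01], [-0.993, -0.008, -0.119], [0.119, -0.009, -0.993]], 't': [-99.792, 458.48, 811.749]}
{'intrinsics': [[542.413, 0.0, 318.596], [0.0, 542.413, 240.121], [0.0, 0.0, 1.0]], 'R': [[0.992, -0.124, 0.003], [-0.076, -0.627, -0.775], [0.098, 0.769, -0.632]], 't': [-457.33, 107.669, 1048.892]}
```

View pics/top1.png

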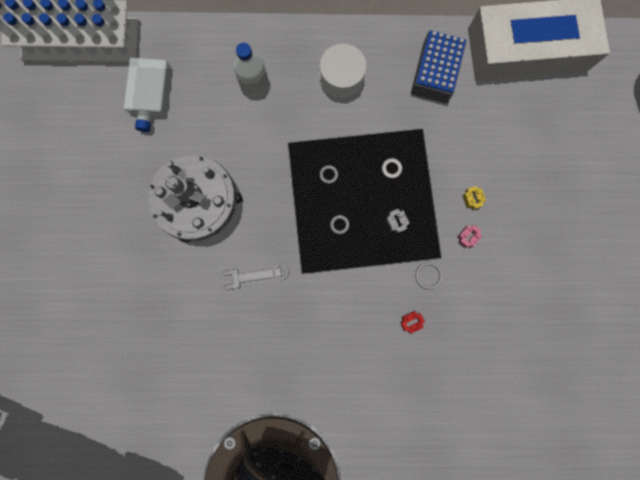

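View pics/side1.png

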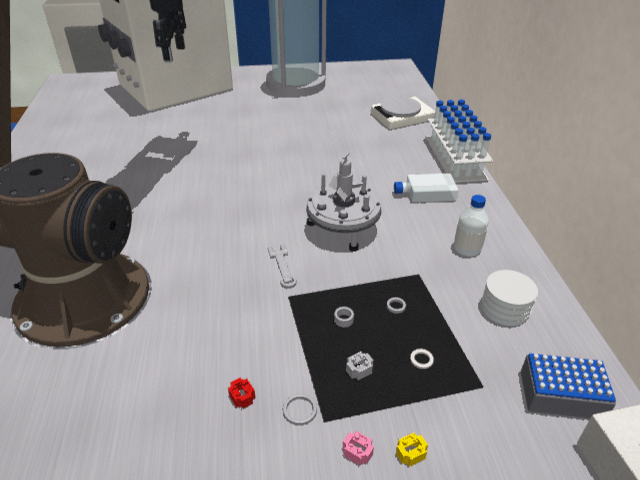

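The mat holds the white washer at top (392,168), the cap at (399,220), and two sleeves at (329,174) and (340,224). In the side view the sleeve at (344,316) looks taller than the one at (396,305). The headplate is at top (192,197). I'll confirm in one enlarged composite.

```bash
python3 - <<'E'
from h import *
t=cv2.imread('pics/top1.png');s=cv2.imread('pics/side1.png')
a=cv2.resize(t[145:245,310:420],(400,364),interpolation=cv2.INTER_CUBIC)   # x3.636
b=cv2.resize(s[285:385,325:435],(400,364),interpolation=cv2.INTER_CUBIC)
cc=cv2.resize(t[150:210,150:216],(264,236)[:2],interpolation=cv2.INTER_CUBIC) # x4 approx
d=cv2.resize(s[145:210,310:376],(264,236),interpolation=cv2.INTER_CUBIC)
o=np.zeros((600,800,3),np.uint8);o[:364,:400]=a;o[:364,400:]=b;o[364:,:264]=cc;o[364:,264:528]=d
cv2.imwrite('pics/crop1.png',o)
c=np.load('pics/top1.npz');sd=np.load('pics/side1.npz')
for n,u,v,z,su in [('washer',392,168,10,(422,359)),('tall',340,224.5,22,(344,311)),('short',329,174,12,(396,304)),('cap',399,220,26,(360,360))]:
    print(n,ray(c,u,v,z).round(1),ray(sd,*su,z).round(1))
print('plate',ray(c,192,197,100).round(1))
E
```

```text
washer [ 607.2 -230.3   10. ] [ 608.3 -236.    10. ]
tall [ 489.1 -125.1   22. ] [ 492.4 -121.3   22. ]
short [ 593.  -103.1   12. ] [ 594.  -106.1   12. ]
cap [ 498.3 -240.2   26. ] [ 500.3 -237.7   26. ]
plate [524.3 142.5 100. ]
```

View pics/crop1.png

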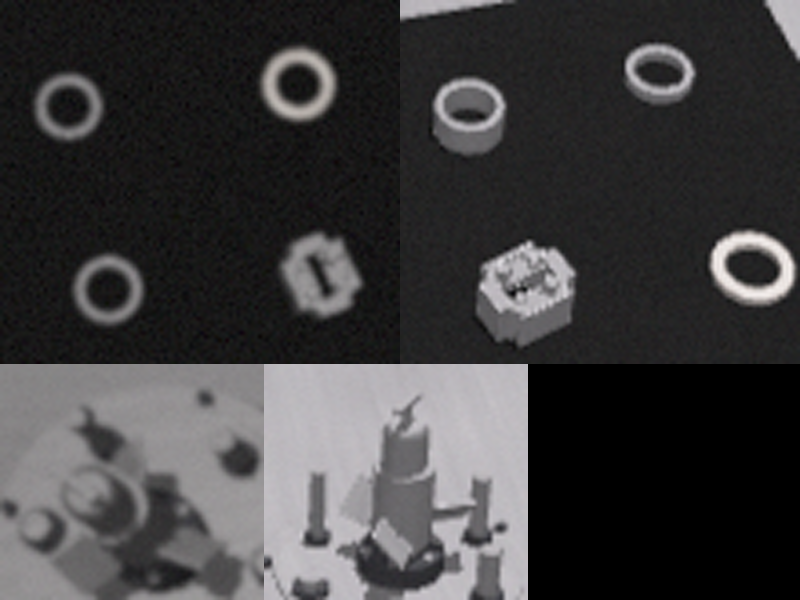

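The crop shows a clearly taller sleeve at side (344,316), which is top (340,224). The ring at top (329,174) is the short one. The cap slot runs along roughly the image's vertical. Next I'll plan a wrist look over the shaft.

```bash
cat >> h.py <<'E'
def yaw(r): # world angle (deg) of tool y
    y=Rn.from_rotvec(r).as_matrix()[:,1]; return np.degrees(np.arctan2(y[1],y[0]))
def plan(x,y,z,yw=None):
    s=state(); R=Rn.from_rotvec(s['tcp_rot']).as_matrix(); d=R.T@(np.array([x,y,z])-s['eef_pos'])
    print('t%.2f'%s['clock'],'tcp',s['eef_pos'].round(1),'yaw %.2f'%yaw(s['tcp_rot']),'F',s['force'].round(1),'w %.1f'%s['gripper_width'],'shift',(d/1000).round(4), 'turn', None if yw is None else round(-((yw-yaw(s['tcp_rot'])+90)%180-90),2), 'tilt %.2f'%np.degrees(np.arccos(-R[2,2])))
E
python3 - <<'E'
from h import *
c=np.load('pics/top1.npz');sd=np.load('pics/side1.npz')
print('shaft top', ray(c,174,181.5,188), ray(sd,345.5,157,186))
w=snap('wrist','w0.png');print(np.round(w['mount'],3).tolist(),np.round(w['intrinsics'],1).tolist())
plan(525,145,330,75)
E
```

```text
shaft top [529.91132693 145.2584043  188.        ] [533.11910929 144.87190518 186.        ]
[[-0.0, -0.957, -0.292, 73.852], [1.0, -0.001, 0.001, -0.852], [-0.001, -0.292, 0.957, -141.659], [0.0, 0.0, 0.0, 1.0]] [[417.5, 0.0, 324.4], [0.0, 417.5, 244.2], [0.0, 0.0, 1.0]]
t0.15 tcp [165.3 602.6 230.9] yaw 74.66 F [ 0.4  0.7 -0.5] w 85.6 shift [-0.4679 -0.3462 -0.0989] turn -0.34 tilt 0.05
```

Call:
{"fn": "step_arm", "kwargs": {
  "commands": [
    [0.06,-0.474,-0.344,-0.08,0],
    [0.06,-0.474,-0.344,-0.08,0],
    [0.06,-0.474,-0.344,-0.08,0],
    [0.06,-0.474,-0.344,-0.08,0],
    [0.06,-0.474,-0.344,-0.08,0],
    [0.06,-0.474,-0.344,-0.08,0],
    [0.06,-0.474,-0.344,-0.08,0],
    [0.06,-0.474,-0.344,-0.08,0],
    [0.06,-0.474,-0.344,-0.08,0],
    [0.06,-0.474,-0.344,-0.08,0]
  ],
  "grip_force": 30
}}

```text
clock: 1.15
eef_pos: [475.9, 214.2, 299.3]
tcp_rot: [0.419, 3.113, 0.0]
force: [1.2, 0.8, -0.2]
gripper_width: 59.7
grasp_force: 0.0
```

```bash
python3 - <<'E'
from h import *
plan(531,145,310,75)
E
```

```text
t1.15 tcp [475.9 214.2 299.3] yaw 74.66 F [ 1.2  0.8 -0.2] w 59.7 shift [-0.0714 -0.0521 -0.0107] turn -0.34 tilt 0.01
```

Call:
{"fn": "step_arm", "kwargs": {
  "commands": [
    [0.06,-0.071,-0.052,-0.011,0],
    [0.06,-0.071,-0.052,-0.011,0],
    [0.06,-0.071,-0.052,-0.011,0],
    [0.06,-0.071,-0.052,-0.011,0],
    [0.06,-0.071,-0.052,-0.011,0]
  ]
}}

```text
clock: 1.65
eef_pos: [529.0, 147.7, 309.7]
tcp_rot: [-0.418, -3.113, -0.0]
force: [-0.3, 0.1, 0.9]
gripper_width: 59.9
grasp_force: 0.0
```

```bash
python3 - <<'E'
from h import *
plan(531,145,310,75)
s=state();w=snap('wrist','w1.png');np.savez('pics/w1p',p=s['eef_pos'],r=s['tcp_rot'])
for X in ([531,145,188],):
    M=np.array(w['mount']);T=Rn.from_rotvec(s['tcp_rot']).as_matrix()
    q=M[:3,:3].T@(T.T@(np.array(X)-s['eef_pos'])-M[:3,3]);p=np.array(w['intrinsics'])@q;p=p/p[2];print(p,q)
u,v=map(int,p[:2]);im=w['color'][max(v-100,0):v+100,max(u-133,0):u+133]
print(max(u-133,0),max(v-100,0),im.shape)
cv2.imwrite('pics/w1c.png',cv2.resize(im,None,fx=3,fy=3,interpolation=cv2.INTER_CUBIC))
E
```

```text
t1.65 tcp [529.  147.7 309.7] yaw 74.69 F [-0.3  0.1  0.9] w 59.9 shift [-0.0026 -0.0021 -0.0003] turn -0.31 tilt 0.05
[322.08529741 238.80562207   1.        ] [ -1.53877458  -3.55134647 274.235272  ]
189 138 (200, 266, 3)
```

View pics/w1c.png

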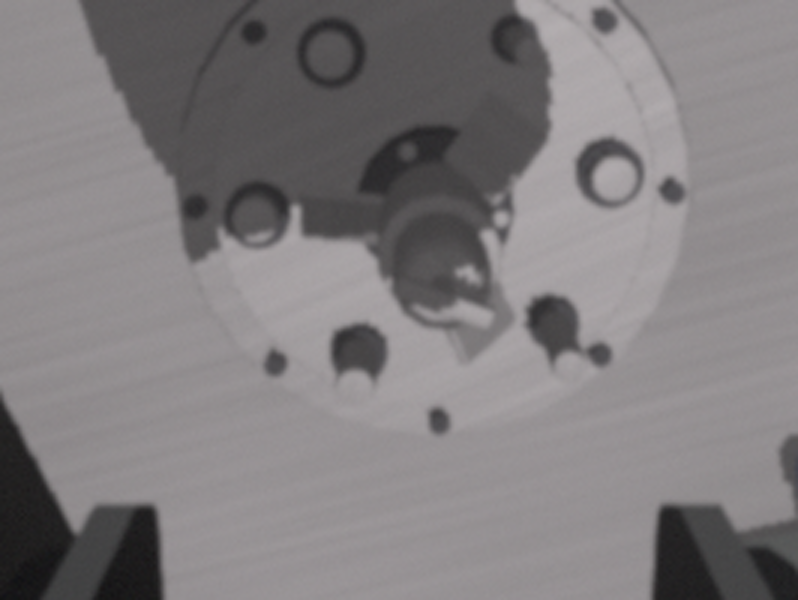

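```bash
python3 - <<'E'
from h import *
im=cv2.imread('pics/w1.png')[195:265,300:370]
g=cv2.cvtColor(im,cv2.COLOR_BGR2GRAY);g=cv2.resize(g,(595,595),interpolation=cv2.INTER_CUBIC)
g=cv2.createCLAHE(4,(3,3)).apply(g)
cv2.imwrite('pics/w1d.png',g)
E
```

```text
(no output)
```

View pics/w1d.png

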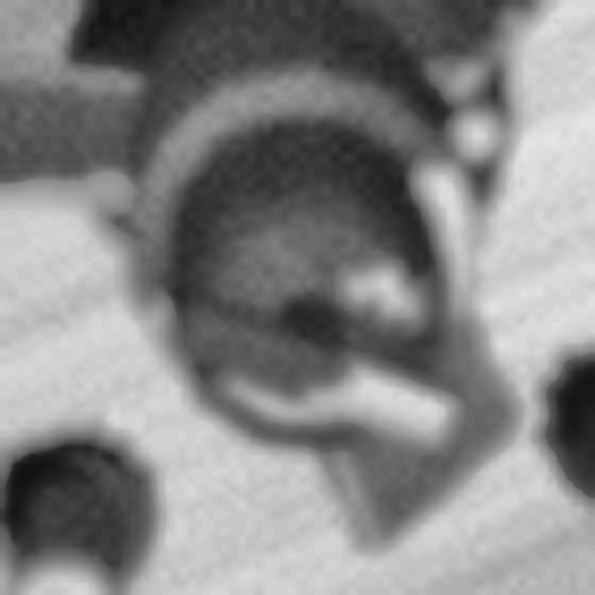

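The bright/grey bar runs from about (171,323) to (450,425) in the crop, which is full-image centre ≈(336.5,239), tilted ~20° down to the right. The hub circle is centred at the same u, so the shaft is ~9 mm further along +y than I first read. I'll re-centre and look from two yaws to cancel the calibration error.

```bash
python3 - <<'E'
from h import *
w=np.load('pics/w1.npz');P=np.load('pics/w1p.npz')
print(ray(w,336.5,239,188,(P['p'],P['r'])),ray(w,336.5,232,145,(P['p'],P['r'])))
x,y,_=ray(w,336.5,239,188,(P['p'],P['r']))
plan(x,y,290,75);print(state()['joints'].round(2))
E
```

```text
[533.63455504 154.09593119 188.        ] [540.67807637 153.50702168 145.        ]
t1.70 tcp [529.  148.  309.8] yaw 74.72 F [ 0.2 -0.1  0.7] w 59.7 shift [-0.0029  0.0071  0.0198] turn -0.28 tilt 0.03
[ 0.15  0.31  1.64  0.    1.2  -1.15]
```

Call:
{"fn": "step_arm", "kwargs": {
  "commands": [
    [0.06,-0.003,0.007,0.02,0],
    [0.06,-0.003,0.007,0.02,0],
    [0.06,-0.003,0.007,0.02,0],
    [0.06,-0.003,0.007,0.02,0]
  ]
}}

```text
clock: 2.1
eef_pos: [534.3, 153.4, 290.7]
tcp_rot: [0.418, 3.113, 0.0]
force: [-1.2, 0.0, -1.0]
gripper_width: 59.9
grasp_force: 0.0
```

```bash
python3 - <<'E'
from h import *
s=state();w=snap('wrist','w2.png');np.savez('pics/w2p',p=s['eef_pos'],r=s['tcp_rot']);print(s['eef_pos'])
E
```

```text
[534.30881837 153.43465217 290.69921987]
```

Call:
{"fn": "step_arm", "kwargs": {
  "commands": [
    [0.06,0,0,0,100],
    [0.06,0,0,0,100],
    [0.06,0,0,0,100],
    [0.06,0,0,0,100],
    [0.06,0,0,0,100],
    [0.06,0,0,0,100],
    [0.06,0,0,0,100],
    [0.06,0,0,0,100],
    [0.06,0,0,0,100],
    [0.06,0,0,0,100]
  ]
}}

```text
clock: 3.15
eef_pos: [534.5, 153.0, 290.6]
tcp_rot: [2.435, 1.984, 0.001]
force: [-1.0, 0.4, -1.1]
gripper_width: 60.3
grasp_force: 0.0
```

Call:
{"fn": "step_arm", "kwargs": {
  "commands": [
    [0.06,0,0,0,14],
    [0.06,0,0,0,14],
    [0.06,0,0,0,14],
    [0.06,0,0,0,14]
  ]
}}

```text
clock: 3.55
eef_pos: [534.4, 153.1, 290.4]
tcp_rot: [2.651, 1.685, 0.001]
force: [-0.4, 0.1, -0.7]
gripper_width: 60.0
grasp_force: 0.0
```

```bash
python3 - <<'E'
from h import *
s=state();w=snap('wrist','w3.png');np.savez('pics/w3p',p=s['eef_pos'],r=s['tcp_rot']);print(s['eef_pos'],yaw(s['tcp_rot']),s['joints'].round(2))
o=[]
for n in ('w2','w3'):
    g=cv2.cvtColor(cv2.imread(f'pics/{n}.png'),cv2.COLOR_BGR2GRAY)[215:295,285:365]
    g=cv2.resize(g,(400,400),interpolation=cv2.INTER_CUBIC); o.append(cv2.createCLAHE(3,(2,2)).apply(g))
cv2.imwrite('pics/w23.png',np.hstack(o))
E
```

```text
[534.44544445 153.05169455 290.38649531] -25.118950656433007 [0.16 0.34 1.65 0.   1.16 0.6 ]
```

View pics/w23.png

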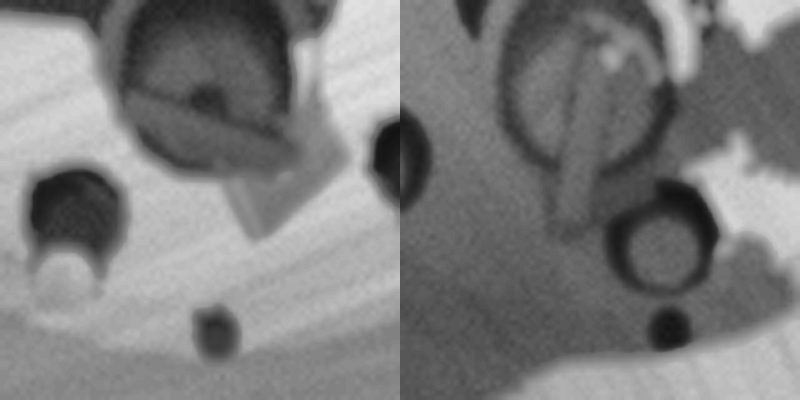

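The bar is clear in both halves: centre ≈(326.6,241) in w2 and ≈(321.6,240.8) in w3. That puts its world angle at about 58°.

```bash
python3 - <<'E'
from h import *
A=[];b=[]
for n,u,v in (('w2',326.6,241),('w3',321.6,240.8)):
    w=np.load(f'pics/{n}.npz');P=np.load(f'pics/{n}p.npz');x=ray(w,u,v,188,(P['p'],P['r']));print(x)
    R=Rn.from_rotvec(P['r']).as_matrix()[:2,:2]
    A.append(np.hstack([np.eye(2),R]));b.append(x[:2])
print(np.linalg.solve(np.vstack(A),np.hstack(b)))
plan(608,-233,230,75)
E
```

```text
[533.2327101  154.51887395 188.        ]
[534.17244454 155.08135397 188.        ]
[ 5.33939316e+02  1.54404594e+02  7.11720332e-01 -7.62029629e-02]
t3.60 tcp [534.5 153.1 290.3] yaw -25.13 F [-0.3 -0.7  0.8] w 59.9 shift [-0.3183  0.2305  0.0603] turn 79.87 tilt 0.03
```

```bash
python3 - <<'E'
from h import *
plan(548,-175,200,75)
E
```

```text
t3.60 tcp [534.5 153.1 290.3] yaw -25.13 F [-0.3 -0.7  0.8] w 59.9 shift [-0.2913  0.1515  0.0902] turn 79.87 tilt 0.03
```

Call:
{"fn": "step_arm", "kwargs": {
  "commands": [
    [0.06,-0.291,0.151,0.09,0],
    [0.06,-0.291,0.151,0.09,0],
    [0.06,-0.291,0.151,0.09,0],
    [0.06,-0.291,0.151,0.09,0],
    [0.06,-0.291,0.151,0.09,0],
    [0.06,-0.291,0.151,0.09,0],
    [0.06,-0.291,0.151,0.09,0],
    [0.06,-0.291,0.151,0.09,0],
    [0.06,-0.291,0.151,0.09,0],
    [0.06,-0.291,0.151,0.09,0]
  ]
}}

```text
clock: 4.6
eef_pos: [546.8, -173.7, 200.3]
tcp_rot: [2.653, 1.683, 0.001]
force: [-0.5, -0.6, -0.0]
gripper_width: 60.3
grasp_force: 0.0
```

```bash
python3 - <<'E'
from h import *
s=state();w=snap('wrist','w4.png');P=(s['eef_pos'],s['tcp_rot']);np.savez('pics/w4p',p=P[0],r=P[1]);print(s['eef_pos'])
plan(608,-233,150)
g=cv2.cvtColor(w['color'],cv2.COLOR_BGR2GRAY);_,m=cv2.threshold(g,75,255,0)
cs,_=cv2.findContours(m,cv2.RETR_EXTERNAL,cv2.CHAIN_APPROX_NONE)
for c in cs:
    if 300<cv2.contourArea(c)<6000:
        (u,v),ax,an=cv2.fitEllipse(c);print(np.round((u,v),1),np.round(ax,1),[ray(w,u,v,z,P)[:2].round(1).tolist() for z in (10,12,22,24)])
E
```

```text
[ 546.76427656 -173.73664312  200.3250901 ]
t4.65 tcp [ 546.9 -173.5  200.4] yaw -25.18 F [-0.5  1.3  0.1] w 60.2 shift [-0.0279  0.0806  0.0505] turn None tilt 0.03
[501.3 468.5] [25.8 46.6] [[595.5, -483.7], [595.4, -481.5], [594.9, -470.1], [594.8, -467.9]]
[147.5 468.5] [25.7 46.3] [[278.1, -333.9], [279.9, -332.5], [288.9, -325.7], [290.7, -324.3]]
[305.7 304.4] [47.3 56.5] [[497.8, -240.9], [498.3, -240.1], [500.8, -236.1], [501.2, -235.3]]
[420.1 240.2] [47.8 50.7] [[609.0, -229.2], [608.8, -228.5], [607.9, -224.8], [607.7, -224.1]]
[232.5 187. ] [47.7 48.8] [[489.8, -124.1], [490.3, -124.0], [493.0, -123.5], [493.5, -123.4]]
[340.5 101.6] [48.6 51.4] [[594.6, -102.2], [594.5, -102.2], [594.0, -102.4], [593.9, -102.4]]
```

View pics/w4.png

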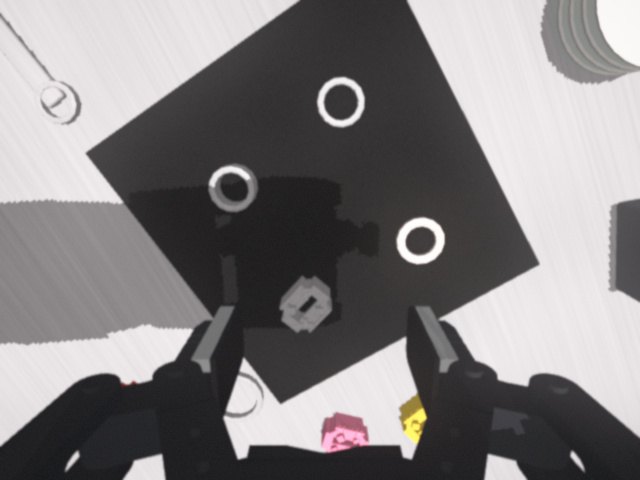

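The wrist view shows four parts on the mat: the tall sleeve at (232,187), short sleeve at (340,102), washer at (420,240) and cap at (306,304). The positions match the earlier ones. I'll descend over the washer and refine there.

```bash
cat >> h.py <<'E'
def blob(x,y,z,fn,thr=75):
    s=state();w=snap('wrist',fn);P=(s['eef_pos'],s['tcp_rot']);np.savez('pics/'+fn[:-4]+'p',p=P[0],r=P[1])
    g=cv2.cvtColor(w['color'],cv2.COLOR_BGR2GRAY);_,m=cv2.threshold(g,thr,255,0)
    cs,_=cv2.findContours(m,cv2.RETR_LIST,cv2.CHAIN_APPROX_NONE)
    for c in cs:
        if len(c)>30 and cv2.contourArea(c)>300:
            e=cv2.fitEllipse(c);X=ray(w,*e[0],z,P)
            if np.hypot(X[0]-x,X[1]-y)<15: print(np.round(e[0],1),np.round(e[1],1),'ang %.1f'%e[2],X.round(1))
E
python3 - <<'E'
from h import *
plan(609.2,-230,60)
E
```

```text
t4.65 tcp [ 546.9 -173.5  200.4] yaw -25.18 F [-0.5  1.3  0.1] w 60.2 shift [-0.0247  0.0804  0.1405] turn None tilt 0.03
```

Call:
{"fn": "step_arm", "kwargs": {
  "commands": [
    [0.06,-0.025,0.08,0.05,0],
    [0.06,-0.025,0.08,0.1,0],
    [0.06,-0.025,0.08,0.14,0],
    [0.06,-0.025,0.08,0.14,0],
    [0.06,-0.025,0.08,0.14,0],
    [0.06,-0.025,0.08,0.14,0],
    [0.06,-0.025,0.08,0.14,0]
  ]
}}

```text
clock: 5.35
eef_pos: [609.1, -230.9, 62.1]
tcp_rot: [2.651, 1.682, 0.002]
force: [-0.2, -0.1, -0.5]
gripper_width: 59.9
grasp_force: 0.0
```

```bash
python3 - <<'E'
from h import *
blob(609.2,-230,10,'w5.png');plan(609.2,-230,4)
E
```

```text
[322.5 269. ] [45.1 50.2] ang 89.9 [ 609.7 -229.    10. ]
[322.5 269. ] [76.3 79.2] ang 89.3 [ 609.7 -229.    10. ]
t5.40 tcp [ 609.1 -231.    62.2] yaw -25.24 F [ 1.3  0.3 -1.2] w 60.1 shift [ 0.001  -0.0005  0.0582] turn None tilt 0.18
```

Call:
{"fn": "step_arm", "kwargs": {
  "commands": [
    [0.06,0.002,-0.0003,0.04,0],
    [0.06,0.002,-0.0003,0.05,0],
    [0.06,0.002,-0.0003,0.055,0],
    [0.06,0.002,-0.0003,0.058,0],
    [0.06,0.002,-0.0003,0.058,0],
    [0.06,0.002,-0.0003,0.058,0]
  ]
}}

```text
clock: 6.0
eef_pos: [609.3, -229.6, 2.9]
tcp_rot: [2.653, 1.681, 0.001]
force: [0.4, 0.1, 1.2]
gripper_width: 60.1
grasp_force: 0.0
```

```bash
python3 - <<'E'
from h import *
plan(609.7,-229,4)
E
```

```text
t6.00 tcp [ 609.3 -229.6    2.9] yaw -25.29 F [0.4 0.1 1.2] w 60.1 shift [ 0.0007  0.0001 -0.0011] turn None tilt 0.07
```

Call:
{"fn": "step_arm", "kwargs": {
  "commands": [
    [0.038,0.0007,0,-0.001,0],
    [0.036,0.0007,0,-0.001,0],
    [0.034,0.0007,0,-0.001,0],
    [0.034,0.0007,0,-0.001,0],
    [0.034,0.0007,0,-0.001,0],
    [0.034,0.0007,0,-0.001,0]
  ],
  "grip_force": 30
}}

```text
clock: 6.6
eef_pos: [609.6, -228.8, 3.9]
tcp_rot: [2.653, 1.681, 0.001]
force: [-1.5, 1.1, 6.2]
gripper_width: 37.5
grasp_force: 29.5
```

Call:
{"fn": "step_arm", "kwargs": {
  "commands": [
    [0.034,0,0,-0.02,0],
    [0.034,0,0,-0.05,0],
    [0.034,0,0,-0.1,0],
    [0.034,0,0,-0.15,0],
    [0.034,0,0,-0.2,0],
    [0.034,0,0,-0.24,0],
    [0.034,0,0,-0.24,0]
  ]
}}

```text
clock: 7.3
eef_pos: [610.7, -229.4, 249.6]
tcp_rot: [2.647, 1.677, 0.008]
force: [0.1, 0.3, -0.9]
gripper_width: 37.4
grasp_force: 30.4
```

```bash
python3 - <<'E'
from h import *
blob(609.2,-230,245,'w6.png'); plan(533.9,154.4,240)
im=cv2.imread('pics/w6.png')[230:400,200:450]; cv2.imwrite('pics/w6c.png',cv2.resize(im,None,fx=2.4,fy=2.4,interpolation=cv2.INTER_CUBIC))
E
```

```text
t7.35 tcp [ 609.9 -229.   246.2] yaw -25.28 F [-0.1 -1.1 -0.7] w 37.6 shift [ 0.3142 -0.2324  0.0049] turn None tilt 0.32
```

View pics/w6c.png

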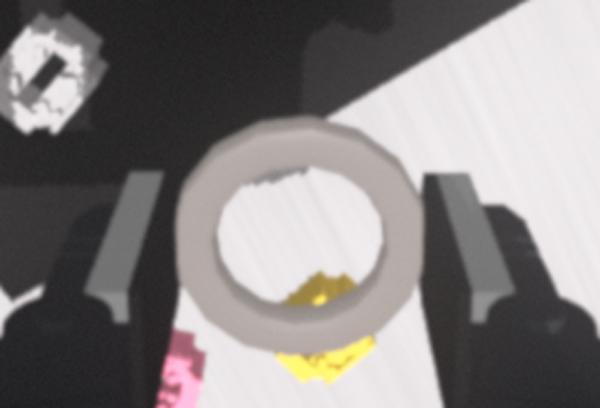

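Washer held level, centred at crop (300,236), which is full image (325,328.5).

```bash
python3 - <<'E'
from h import *
w=np.load('pics/w6.npz');P=np.load('pics/w6p.npz');R=Rn.from_rotvec(P['r']).as_matrix()
for v in (327.5,328.7):
    X=ray(w,325,v,P['p'][2]+6.1,(P['p'],P['r']));print(X,'tool',R.T@(X-P['p']))
E
```

```text
[ 611.73424499 -228.84533576  255.65405422] tool [ 0.95039674  0.7239063  -6.09313022]
[ 611.52825441 -229.2814357   255.65405422] tool [ 0.46809468  0.72390022 -6.09307955]
```

Call:
{"fn": "step_arm", "kwargs": {
  "commands": [
    [0.034,0.314,-0.232,0,0],
    [0.034,0.314,-0.232,0,0],
    [0.034,0.314,-0.232,0,0],
    [0.034,0.314,-0.232,0,0],
    [0.034,0.314,-0.232,0,0],
    [0.034,0.314,-0.232,0,0],
    [0.034,0.314,-0.232,0,0],
    [0.034,0.314,-0.232,0,0],
    [0.034,0.314,-0.232,0,0],
    [0.034,0.314,-0.232,0,0]
  ]
}}

```text
clock: 8.35
eef_pos: [533.0, 154.8, 242.0]
tcp_rot: [-2.652, -1.684, 0.003]
force: [0.3, -0.2, -0.5]
gripper_width: 37.5
grasp_force: 30.4
```

Call:
{"fn": "step_arm", "kwargs": {
  "commands": [
    [0.034,0,0,0,0],
    [0.034,0,0,0,0],
    [0.034,0,0,0,0]
  ]
}}

```text
clock: 8.65
eef_pos: [533.8, 153.2, 242.8]
tcp_rot: [-2.655, -1.679, 0.0]
force: [0.0, -0.3, -0.3]
gripper_width: 37.1
grasp_force: 30.4
```

```bash
python3 - <<'E'
from h import *
plan(533.9,154.4,200)
E
```

```text
t8.65 tcp [533.8 153.2 242.8] yaw -25.38 F [ 0.  -0.3 -0.3] w 37.1 shift [ 0.0011 -0.0004  0.0428] turn None tilt 0.01
```

Call:
{"fn": "step_arm", "kwargs": {
  "commands": [
    [0.034,0.001,-0.0004,0.03,0],
    [0.034,0.001,-0.0004,0.046,0],
    [0.034,0.001,-0.0004,0.05,0],
    [0.034,0.001,-0.0004,0.053,0],
    [0.034,0.001,-0.0004,0.056,0],
    [0.034,0.001,-0.0004,0.058,0],
    [0.034,0.001,-0.0004,0.06,0],
    [0.034,0.001,-0.0004,0.06,0]
  ]
}}

```text
clock: 9.45
eef_pos: [533.7, 155.3, 183.0]
tcp_rot: [-2.654, -1.681, -0.0]
force: [-0.2, 0.0, 0.4]
gripper_width: 37.5
grasp_force: 30.4
```

Call:
{"fn": "step_arm", "kwargs": {
  "commands": [
    [0.034,0,0,0.002,0],
    [0.034,0,0,0.004,0],
    [0.034,0,0,0.006,0],
    [0.034,0,0,0.008,0],
    [0.034,0,0,0.01,0],
    [0.034,0,0,0.01,0]
  ]
}}

```text
clock: 10.05
eef_pos: [533.6, 155.3, 172.6]
tcp_rot: [-2.654, -1.681, 0.001]
force: [-0.9, -0.1, 0.6]
gripper_width: 37.1
grasp_force: 30.4
```

Call:
{"fn": "step_arm", "kwargs": {
  "commands": [
    [0.034,0,0,0.002,0],
    [0.034,0,0,0.004,0],
    [0.034,0,0,0.006,0],
    [0.034,0,0,0.008,0],
    [0.034,0,0,0.01,0],
    [0.034,0,0,0.012,0],
    [0.034,0,0,0.014,0],
    [0.034,0,0,0.014,0]
  ]
}}

```text
clock: 10.85
eef_pos: [533.6, 155.3, 158.7]
tcp_rot: [-2.654, -1.681, 0.0]
force: [0.8, -0.1, -0.8]
gripper_width: 37.3
grasp_force: 30.4
```

Call:
{"fn": "step_arm", "kwargs": {
  "commands": [
    [0.034,0,0,0.002,0],
    [0.034,0,0,0.004,0],
    [0.034,0,0,0.006,0],
    [0.034,0,0,0.008,0],
    [0.034,0,0,0.008,0]
  ]
}}

```text
clock: 11.35
eef_pos: [533.5, 155.3, 150.7]
tcp_rot: [-2.654, -1.681, 0.001]
force: [-0.5, -0.4, 0.0]
gripper_width: 37.5
grasp_force: 30.4
```

Call:
{"fn": "step_arm", "kwargs": {
  "commands": [
    [0.034,0,0,0.001,0],
    [0.034,0,0,0.002,0],
    [0.034,0,0,0.002,0]
  ]
}}

```text
clock: 11.65
eef_pos: [533.6, 155.3, 148.9]
tcp_rot: [-2.654, -1.681, 0.0]
force: [0.4, -0.3, 0.8]
gripper_width: 38.0
grasp_force: 30.4
```

Call:
{"fn": "step_arm", "kwargs": {
  "commands": [
    [0.034,0,0,0.001,0],
    [0.034,0,0,0.002,0],
    [0.034,0,0,0.002,0]
  ]
}}

```text
clock: 11.95
eef_pos: [533.6, 155.3, 146.9]
tcp_rot: [-2.654, -1.681, 0.0]
force: [0.7, -0.1, 0.4]
gripper_width: 37.4
grasp_force: 30.4
```

Call:
{"fn": "step_arm", "kwargs": {
  "commands": [
    [0.034,0,0,0.001,0],
    [0.034,0,0,0.002,0],
    [0.034,0,0,0.002,0]
  ]
}}

```text
clock: 12.25
eef_pos: [533.7, 155.3, 145.2]
tcp_rot: [2.654, 1.681, 0.001]
force: [-1.7, -0.5, 3.9]
gripper_width: 37.5
grasp_force: 30.9
```

Call:
{"fn": "step_arm", "kwargs": {
  "commands": [
    [0.034,0,0,0.001,0],
    [0.034,0,0,0.001,0]
  ]
}}

```text
clock: 12.45
eef_pos: [533.7, 155.4, 144.1]
tcp_rot: [2.654, 1.681, 0.001]
force: [-1.0, -1.1, 5.6]
gripper_width: 37.4
grasp_force: 30.9
```

Call:
{"fn": "step_arm", "kwargs": {
  "commands": [
    [0.034,0,0,0.001,0],
    [0.034,0,0,0.001,0]
  ]
}}

```text
clock: 12.65
eef_pos: [533.7, 155.3, 143.2]
tcp_rot: [2.654, 1.681, 0.001]
force: [-2.2, -0.9, 6.4]
gripper_width: 37.3
grasp_force: 31.0
```

Call:
{"fn": "step_arm", "kwargs": {
  "commands": [
    [0.034,0,0,-0.0022,0],
    [0.034,0,0,-0.0022,0],
    [0.045,0,0,-0.0022,0],
    [0.06,0,0,-0.0022,0],
    [0.06,0,0,-0.0022,0],
    [0.06,0,0,-0.0022,0]
  ]
}}

```text
clock: 13.25
eef_pos: [533.6, 155.3, 145.0]
tcp_rot: [-2.654, -1.681, 0.0]
force: [-0.3, 0.6, -0.5]
gripper_width: 60.0
grasp_force: 0.0
```

Call:
{"fn": "step_arm", "kwargs": {
  "commands": [
    [0.06,0,0,-0.02,0],
    [0.06,0,0,-0.06,0],
    [0.06,0,0,-0.1,0],
    [0.06,0,0,-0.1,0],
    [0.06,0,0,-0.1,0],
    [0.06,0,0,-0.1,0]
  ]
}}

```text
clock: 13.85
eef_pos: [533.2, 155.2, 244.2]
tcp_rot: [-2.653, -1.681, 0.002]
force: [-0.4, 0.7, -0.4]
gripper_width: 59.9
grasp_force: 0.0
```

```bash
python3 - <<'E'
from h import *
blob(533.9,154.4,152,'w7.png',150)
plan(492,-123.5,80)
im=cv2.imread('pics/w7.png')[180:330,220:420]; cv2.imwrite('pics/w7c.png',cv2.resize(im,None,fx=3,fy=3,interpolation=cv2.INTER_CUBIC))
E
```

```text
[338.7 229.4] [14.  42.1] ang 121.6 [546.  161.9 152. ]
t13.90 tcp [533.2 155.2 244. ] yaw -25.29 F [0.1 0.5 0.6] w 60.2 shift [-0.2694  0.0821  0.1641] turn None tilt 0.12
```

View pics/w7c.png

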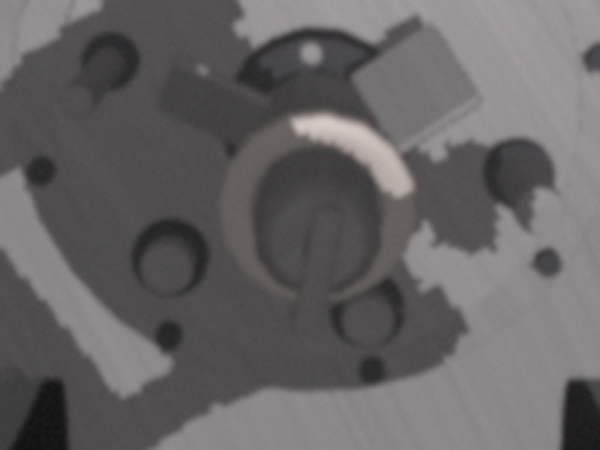

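Washer sits flat around the shaft on the hub. Now the tall spacer.

Call:
{"fn": "step_arm", "kwargs": {
  "commands": [
    [0.06,-0.269,0.082,0,0],
    [0.06,-0.269,0.082,0,0],
    [0.06,-0.269,0.082,0.05,0],
    [0.06,-0.269,0.082,0.1,0],
    [0.06,-0.269,0.082,0.164,0],
    [0.06,-0.269,0.082,0.164,0],
    [0.06,-0.269,0.082,0.164,0],
    [0.06,-0.269,0.082,0.164,0],
    [0.06,-0.269,0.082,0.164,0],
    [0.06,-0.269,0.082,0.164,0]
  ]
}}

```text
clock: 14.9
eef_pos: [493.3, -122.4, 81.7]
tcp_rot: [2.653, 1.682, 0.001]
force: [-0.2, 0.3, 0.0]
gripper_width: 60.1
grasp_force: 0.0
```

```bash
python3 - <<'E'
from h import *
w=np.load('pics/w7.npz');P=np.load('pics/w7p.npz');print('shaft',ray(w,326.7,268.7,189,(P['p'],P['r'])))
for t in (60,90): blob(492,-123.5,22,f'w8_{t}.png',t)
plan(492,-123.5,14)
E
```

```text
shaft [535.06093661 155.41064923 189.        ]
[320.9 265.5] [34.1 44. ] ang 90.8 [ 492.6 -120.9   22. ]
[320.9 267.3] [69.1 73.2] ang 0.7 [ 492.2 -121.7   22. ]
[320.6 265.8] [35.9 46. ] ang 91.5 [ 492.6 -121.    22. ]
[320.5 267.6] [67.  70.8] ang 0.6 [ 492.2 -121.8   22. ]
t15.00 tcp [ 493.5 -122.2   82.3] yaw -25.22 F [ 0.3 -0.7  0.8] w 60.0 shift [-0.0019 -0.001   0.0683] turn None tilt 0.11
```

Call:
{"fn": "step_arm", "kwargs": {
  "commands": [
    [0.06,-0.0005,-0.0013,0.04,0],
    [0.06,-0.0005,-0.0013,0.06,0],
    [0.06,-0.0005,-0.0013,0.072,0],
    [0.06,-0.0005,-0.0013,0.072,0],
    [0.06,-0.0005,-0.0013,0.072,0]
  ]
}}

```text
clock: 15.5
eef_pos: [492.1, -122.6, 10.0]
tcp_rot: [2.653, 1.682, 0.001]
force: [-0.5, -0.2, -0.7]
gripper_width: 59.8
grasp_force: 0.0
```

Call:
{"fn": "step_arm", "kwargs": {
  "commands": [
    [0.034,0,0,0,0],
    [0.03,0,0,0,0],
    [0.03,0,0,0,0],
    [0.03,0,0,0,0],
    [0.03,0,0,0,0]
  ]
}}

```text
clock: 16.0
eef_pos: [492.1, -122.9, 10.4]
tcp_rot: [2.652, 1.681, 0.002]
force: [-0.7, 1.6, 9.0]
gripper_width: 34.6
grasp_force: 29.0
```

Call:
{"fn": "step_arm", "kwargs": {
  "commands": [
    [0.03,0,0,-0.03,0],
    [0.03,0,0,-0.08,0],
    [0.03,0,0,-0.13,0],
    [0.03,0,0,-0.18,0],
    [0.03,0,0,-0.23,0],
    [0.03,0,0,-0.25,0],
    [0.03,0,0,-0.25,0]
  ]
}}

```text
clock: 16.7
eef_pos: [492.2, -123.1, 262.9]
tcp_rot: [2.649, 1.678, 0.006]
force: [-0.9, -0.4, -1.5]
gripper_width: 35.0
grasp_force: 30.2
```

```bash
python3 - <<'E'
from h import *
s=state()['eef_pos'];blob(s[0],s[1],s[2]+12,'w9.png',90);plan(533.7,155.2,250)
E
```

```text
[329.7 326.1] [39.4 53.3] ang 109.7 [ 496.2 -119.8  274.9]
t16.75 tcp [ 491.5 -122.8  260.6] yaw -25.29 F [-0.3  0.3 -0.3] w 34.7 shift [ 0.2694 -0.0807  0.0104] turn None tilt 0.19
```

Call:
{"fn": "step_arm", "kwargs": {
  "commands": [
    [0.03,0.2687,-0.081,0.01,0],
    [0.03,0.2687,-0.081,0.01,0],
    [0.03,0.2687,-0.081,0.01,0],
    [0.03,0.2687,-0.081,0.01,0],
    [0.03,0.2687,-0.081,0.01,0],
    [0.03,0.2687,-0.081,0.01,0],
    [0.03,0.2687,-0.081,0.01,0],
    [0.03,0.2687,-0.081,0.01,0],
    [0.03,0.2687,-0.081,0.01,0],
    [0.03,0.2687,-0.081,0.01,0]
  ]
}}

```text
clock: 17.75
eef_pos: [533.0, 153.6, 248.9]
tcp_rot: [-2.655, -1.679, 0.001]
force: [0.0, -0.3, 0.8]
gripper_width: 34.8
grasp_force: 30.2
```

```bash
python3 - <<'E'
from h import *
plan(533.3,154.6,200)
E
```

```text
t17.75 tcp [533.  153.6 248.9] yaw -25.37 F [ 0.  -0.3  0.8] w 34.8 shift [ 0.0011 -0.0001  0.0489] turn None tilt 0.03
```

Call:
{"fn": "step_arm", "kwargs": {
  "commands": [
    [0.03,0.0003,0,0.03,0],
    [0.03,0.0003,0,0.045,0],
    [0.03,0.0003,0,0.049,0],
    [0.03,0.0003,0,0.049,0],
    [0.03,0.0003,0,0.049,0]
  ]
}}

```text
clock: 18.25
eef_pos: [533.6, 154.7, 201.0]
tcp_rot: [2.654, 1.68, 0.002]
force: [0.7, 0.7, -0.8]
gripper_width: 34.8
grasp_force: 30.2
```

```bash
python3 - <<'E'
from h import *
plan(533.3,154.6,190)
E
```

```text
t18.25 tcp [533.6 154.7 201. ] yaw -25.32 F [ 0.7  0.7 -0.8] w 34.8 shift [-0.0002 -0.0002  0.011 ] turn None tilt 0.07
```

Good. Descend through the T-head (spacer bottom = TCP − 6.4).

Call:
{"fn": "step_arm", "kwargs": {
  "commands": [
    [0.03,-0.0002,0,0.003,0],
    [0.03,-0.0002,0,0.006,0],
    [0.03,-0.0002,0,0.009,0],
    [0.03,-0.0002,0,0.011,0],
    [0.03,-0.0002,0,0.013,0],
    [0.03,-0.0002,0,0.013,0]
  ]
}}

```text
clock: 18.85
eef_pos: [533.1, 154.9, 186.9]
tcp_rot: [-2.654, -1.681, 0.0]
force: [0.3, -0.2, 0.2]
gripper_width: 34.6
grasp_force: 30.2
```

Call:
{"fn": "step_arm", "kwargs": {
  "commands": [
    [0.03,0,0,0.002,0],
    [0.03,0,0,0.004,0],
    [0.03,0,0,0.006,0],
    [0.03,0,0,0.008,0],
    [0.03,0,0,0.01,0],
    [0.03,0,0,0.01,0]
  ]
}}

```text
clock: 19.45
eef_pos: [533.1, 154.8, 176.9]
tcp_rot: [-2.654, -1.681, 0.0]
force: [1.3, -0.1, -0.7]
gripper_width: 34.8
grasp_force: 30.2
```

Call:
{"fn": "step_arm", "kwargs": {
  "commands": [
    [0.03,0,0,0.002,0],
    [0.03,0,0,0.004,0],
    [0.03,0,0,0.006,0],
    [0.03,0,0,0.008,0],
    [0.03,0,0,0.01,0],
    [0.03,0,0,0.01,0]
  ]
}}

```text
clock: 20.05
eef_pos: [533.3, 155.0, 167.1]
tcp_rot: [-2.654, -1.681, -0.001]
force: [2.9, 3.7, 0.7]
gripper_width: 34.5
grasp_force: 30.3
```

Call:
{"fn": "step_arm", "kwargs": {
  "commands": [
    [0.03,0.0005,0.0001,0,0],
    [0.03,0.0005,0.0001,0.002,0],
    [0.03,0.0005,0.0001,0.004,0],
    [0.03,0.0005,0.0001,0.006,0],
    [0.03,0.0005,0.0001,0.006,0]
  ]
}}

```text
clock: 20.55
eef_pos: [533.4, 155.3, 160.9]
tcp_rot: [-2.654, -1.681, -0.0]
force: [2.3, 4.5, 0.7]
gripper_width: 34.8
grasp_force: 30.3
```

Call:
{"fn": "step_arm", "kwargs": {
  "commands": [
    [0.03,0,0,0.001,0],
    [0.03,0,0,0.002,0],
    [0.03,0,0,0.002,0]
  ]
}}

```text
clock: 20.85
eef_pos: [533.5, 155.3, 159.1]
tcp_rot: [-2.654, -1.681, -0.0]
force: [1.6, 4.1, 1.0]
gripper_width: 34.9
grasp_force: 30.3
```

Call:
{"fn": "step_arm", "kwargs": {
  "commands": [
    [0.03,0,0,0.001,0],
    [0.03,0,0,0.0015,0],
    [0.03,0,0,0.0015,0]
  ]
}}

```text
clock: 21.15
eef_pos: [533.5, 155.3, 157.8]
tcp_rot: [2.654, 1.681, 0.001]
force: [1.8, 3.2, 4.6]
gripper_width: 35.0
grasp_force: 30.6
```

Call:
{"fn": "step_arm", "kwargs": {
  "commands": [
    [0.03,0.0006,0,-0.0002,0],
    [0.03,0.0006,0,-0.0002,0],
    [0.045,0.0006,0,-0.0002,0],
    [0.06,0.0006,0,-0.0002,0],
    [0.06,0.0006,0,-0.0002,0],
    [0.06,0.0006,0,-0.0002,0]
  ]
}}

```text
clock: 21.75
eef_pos: [533.4, 155.7, 157.6]
tcp_rot: [-2.654, -1.681, 0.001]
force: [-0.1, 0.3, -0.4]
gripper_width: 60.0
grasp_force: 0.0
```

Call:
{"fn": "step_arm", "kwargs": {
  "commands": [
    [0.06,0,0,-0.02,0],
    [0.06,0,0,-0.06,0],
    [0.06,0,0,-0.09,0],
    [0.06,0,0,-0.09,0],
    [0.06,0,0,-0.09,0]
  ]
}}

```text
clock: 22.25
eef_pos: [533.5, 155.8, 247.9]
tcp_rot: [2.654, 1.681, 0.001]
force: [-0.0, -0.0, 0.2]
gripper_width: 59.7
grasp_force: 0.0
```

```bash
python3 - <<'E'
from h import *
blob(533.9,155,170,'w10.png',150)
plan(500,-238,100,113)
E
```

```text
t22.30 tcp [533.2 155.7 247.1] yaw -25.29 F [ 0.9 -0.7 -0.2] w 59.9 shift [-0.3701  0.1383  0.1472] turn 41.71 tilt 0.06
```

Call:
{"fn": "step_arm", "kwargs": {
  "commands": [
    [0.06,-0.37,0.138,0,42],
    [0.06,-0.37,0.138,0,42],
    [0.06,-0.37,0.138,0.05,42],
    [0.06,-0.37,0.138,0.1,42],
    [0.06,-0.37,0.138,0.147,42],
    [0.06,-0.37,0.138,0.147,42],
    [0.06,-0.37,0.138,0.147,42],
    [0.06,-0.37,0.138,0.147,42],
    [0.06,-0.37,0.138,0.147,42],
    [0.06,-0.37,0.138,0.147,42]
  ]
}}

```text
clock: 23.3
eef_pos: [498.5, -239.9, 97.1]
tcp_rot: [-3.078, -0.612, 0.006]
force: [0.4, -0.1, 0.7]
gripper_width: 60.0
grasp_force: 0.0
```

Call:
{"fn": "step_arm", "kwargs": {
  "commands": [
    [0.06,0,0,0,0],
    [0.06,0,0,0,0]
  ]
}}

```text
clock: 23.5
eef_pos: [500.3, -236.7, 100.8]
tcp_rot: [-3.079, -0.62, 0.001]
force: [-0.3, -0.1, 0.2]
gripper_width: 59.7
grasp_force: 0.0
```

```bash
python3 - <<'E'
from h import *
plan(500,-238,100,113)
blob(500,-238,23,'w11.png',75)
w=cv2.imread('pics/w11.png');W=np.load('pics/w11.npz');P=np.load('pics/w11p.npz');PP=(P['p'],P['r'])
g=cv2.cvtColor(w,cv2.COLOR_BGR2GRAY)
for t in (40,60,80):
  m=cv2.threshold(g,t,255,0)[1]
  cs,hh=cv2.findContours(m,cv2.RETR_CCOMP,cv2.CHAIN_APPROX_NONE)
  for c,h in zip(cs,hh[0]):
    if cv2.contourArea(c)>60:
        r=cv2.minAreaRect(c);X=ray(W,*r[0],23,PP)
        if np.hypot(X[0]-500,X[1]+238)<20:
            b=cv2.boxPoints(r);Q=np.array([ray(W,*p,23,PP)[:2] for p in b]);e=Q[1]-Q[0],Q[2]-Q[1]
            print(t,h[3]>=0,X.round(1),[(round(np.hypot(*k),1),round(np.degrees(np.arctan2(k[1],k[0]))%180,1)) for k in e])
im=w[200:330,240:413];cv2.imwrite('pics/w11c.png',cv2.resize(im,(692,520),interpolation=cv2.INTER_CUBIC))
E
```

```text
t23.50 tcp [ 500.3 -236.7  100.8] yaw -67.25 F [-0.3 -0.1  0.2] w 59.7 shift [-0.0008  0.001   0.0008] turn -0.25 tilt 0.04
[325.5 254.5] [14.6 38.3] ang 0.0 [ 502.2 -237.4   23. ]
[325.5 256.4] [66.9 83.8] ang 179.6 [ 501.2 -237.8   23. ]
40 False [ 508.9 -231.    23. ] [(np.float64(298.1), np.float64(112.7)), (np.float64(287.8), np.float64(35.1))]
40 True [ 502.2 -237.4   23. ] [(np.float64(16.9), np.float64(22.6)), (np.float64(6.0), np.float64(112.7))]
60 False [ 501.4 -237.7   23. ] [(np.float64(33.9), np.float64(112.7)), (np.float64(47.9), np.float64(24.0))]
60 True [ 502.2 -237.4   23. ] [(np.float64(18.1), np.float64(22.5)), (np.float64(7.1), np.float64(112.7))]
80 False [ 501.4 -237.7   23. ] [(np.float64(33.9), np.float64(112.7)), (np.float64(46.8), np.float64(24.0))]
80 True [ 501.9 -237.2   23. ] [(np.float64(18.7), np.float64(22.5)), (np.float64(7.7), np.float64(112.7))]
```

View pics/w11c.png

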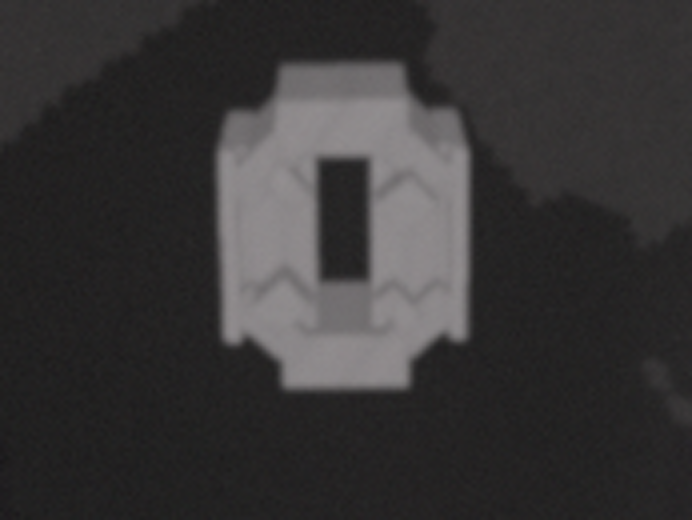

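Cap slot centre at full-image (326,261), aligned with the tool x to 0.2°.

```bash
python3 - <<'E'
from h import *
W=np.load('pics/w11.npz');P=np.load('pics/w11p.npz');X=ray(W,326,261,23,(P['p'],P['r']));R=Rn.from_rotvec(P['r']).as_matrix()
print(X,R.T@(X-P['p'])); X2=X-R@[0.4,0,0]; plan(X2[0],X2[1],10,112.6)
E
```

```text
[ 498.83382195 -239.08426177   23.        ] [-2.28044274  1.61996584 77.81840276]
t23.55 tcp [ 500.6 -236.6  101.2] yaw -67.22 F [ 0.1 -0.5  0.3] w 60.0 shift [-0.003   0.0016  0.0912] turn 0.18 tilt 0.01
```

Call:
{"fn": "step_arm", "kwargs": {
  "commands": [
    [0.06,-0.003,0.0016,0.04,0.2],
    [0.06,-0.003,0.0016,0.07,0.2],
    [0.06,-0.003,0.0016,0.085,0.2],
    [0.06,-0.003,0.0016,0.091,0.2],
    [0.06,-0.003,0.0016,0.091,0.2],
    [0.06,-0.003,0.0016,0.091,0.2]
  ],
  "grip_force": 50
}}

```text
clock: 24.15
eef_pos: [498.8, -240.2, 10.9]
tcp_rot: [3.08, 0.614, 0.002]
force: [0.2, 0.5, 0.4]
gripper_width: 60.1
grasp_force: 0.0
```

Call:
{"fn": "step_arm", "kwargs": {
  "commands": [
    [0.04,0,0,0,0],
    [0.03,0,0,0,0],
    [0.03,0,0,0,0],
    [0.03,0,0,0,0],
    [0.03,0,0,0,0]
  ],
  "grip_force": 50
}}

```text
clock: 24.65
eef_pos: [498.6, -240.4, 11.0]
tcp_rot: [3.08, 0.613, 0.002]
force: [-1.8, 2.4, 7.9]
gripper_width: 33.0
grasp_force: 49.9
```

Call:
{"fn": "step_arm", "kwargs": {
  "commands": [
    [0.03,0,0,-0.03,0],
    [0.03,0,0,-0.08,0],
    [0.03,0,0,-0.13,0],
    [0.03,0,0,-0.18,0],
    [0.03,0,0,-0.22,0],
    [0.03,0,0,-0.24,0],
    [0.03,0,0,-0.24,0],
    [0.03,0,0,-0.24,0]
  ]
}}

```text
clock: 25.45
eef_pos: [497.8, -240.1, 249.5]
tcp_rot: [-3.081, -0.613, 0.0]
force: [0.2, 0.3, -1.3]
gripper_width: 32.9
grasp_force: 50.6
```

```bash
python3 - <<'E'
from h import *
plan(533.6,155.2,250,-32.2)
E
```

```text
t25.45 tcp [ 497.8 -240.1  249.5] yaw -67.49 F [ 0.2  0.3 -1.3] w 32.9 shift [ 0.1844 -0.3515 -0.0005] turn -35.29 tilt 0.01
```

Call:
{"fn": "step_arm", "kwargs": {
  "commands": [
    [0.03,0.1845,-0.351,0,-35.3],
    [0.03,0.1845,-0.351,0,-35.3],
    [0.03,0.1845,-0.351,0,-35.3],
    [0.03,0.1845,-0.351,0,-35.3],
    [0.03,0.1845,-0.351,0,-35.3],
    [0.03,0.1845,-0.351,0,-35.3],
    [0.03,0.1845,-0.351,0,-35.3],
    [0.03,0.1845,-0.351,0,-35.3],
    [0.03,0.1845,-0.351,0,-35.3],
    [0.03,0.1845,-0.351,0,-35.3]
  ]
}}

```text
clock: 26.45
eef_pos: [533.6, 155.3, 248.0]
tcp_rot: [-2.748, -1.521, 0.005]
force: [0.1, -0.8, -1.3]
gripper_width: 32.6
grasp_force: 50.6
```

Call:
{"fn": "step_arm", "kwargs": {
  "commands": [
    [0.03,0,0,0.03,0],
    [0.03,0,0,0.044,0],
    [0.03,0,0,0.044,0],
    [0.03,0,0,0.044,0]
  ]
}}

```text
clock: 26.85
eef_pos: [534.4, 153.5, 205.7]
tcp_rot: [-2.751, -1.517, 0.001]
force: [0.9, 0.3, -0.1]
gripper_width: 32.7
grasp_force: 50.6
```

```bash
python3 - <<'E'
from h import *
plan(533.8,155.4,200,-32.2)
E
```

```text
t26.85 tcp [534.4 153.5 205.7] yaw -32.27 F [ 0.9  0.3 -0.1] w 32.7 shift [ 0.0013 -0.0015  0.0057] turn -0.07 tilt 0.05
```

Call:
{"fn": "step_arm", "kwargs": {
  "commands": [
    [0.03,0.0012,-0.0014,0,0],
    [0.03,0.0012,-0.0014,0.004,0],
    [0.03,0.0012,-0.0014,0.008,0],
    [0.03,0.0012,-0.0014,0.012,0],
    [0.03,0.0012,-0.0014,0.016,0],
    [0.03,0.0012,-0.0014,0.02,0],
    [0.03,0.0012,-0.0014,0.02,0]
  ]
}}

```text
clock: 27.55
eef_pos: [533.2, 156.0, 185.0]
tcp_rot: [-2.75, -1.518, 0.003]
force: [-2.6, -5.0, -2.9]
gripper_width: 32.4
grasp_force: 50.4
```

Call:
{"fn": "step_arm", "kwargs": {
  "commands": [
    [0.03,0,0,0.001,0],
    [0.03,0,0,0.002,0],
    [0.03,0,0,0.002,0]
  ]
}}

```text
clock: 27.85
eef_pos: [533.4, 156.0, 183.8]
tcp_rot: [-2.75, -1.519, 0.002]
force: [-2.9, -4.8, 1.0]
gripper_width: 32.5
grasp_force: 50.9
```

Call:
{"fn": "step_arm", "kwargs": {
  "commands": [
    [0.03,0,0,0.001,0],
    [0.03,0,0,0.002,0],
    [0.03,0,0,0.002,0]
  ]
}}

```text
clock: 28.15
eef_pos: [533.4, 156.0, 181.9]
tcp_rot: [2.75, 1.519, -0.001]
force: [-3.6, -5.6, 1.5]
gripper_width: 32.7
grasp_force: 50.9
```

Call:
{"fn": "step_arm", "kwargs": {
  "commands": [
    [0.03,-0.0006,0,0,0],
    [0.03,-0.0012,0,0,0],
    [0.03,-0.0012,0,0,0]
  ]
}}

```text
clock: 28.45
eef_pos: [533.3, 155.5, 181.9]
tcp_rot: [-2.75, -1.518, -0.001]
force: [0.6, 0.0, -0.9]
gripper_width: 32.7
grasp_force: 50.7
```

Call:
{"fn": "step_arm", "kwargs": {
  "commands": [
    [0.03,0,0,0.001,0],
    [0.03,0,0,0.001,0]
  ]
}}

```text
clock: 28.65
eef_pos: [533.2, 155.5, 180.7]
tcp_rot: [-2.75, -1.519, -0.0]
force: [-0.4, -0.5, -1.8]
gripper_width: 32.7
grasp_force: 50.7
```

Call:
{"fn": "step_arm", "kwargs": {
  "commands": [
    [0.03,0,0,0.001,0],
    [0.03,0,0,0.001,0]
  ]
}}

```text
clock: 28.85
eef_pos: [533.1, 155.3, 179.7]
tcp_rot: [-2.75, -1.519, 0.0]
force: [-0.4, -0.3, -1.1]
gripper_width: 32.8
grasp_force: 50.7
```

Call:
{"fn": "step_arm", "kwargs": {
  "commands": [
    [0.03,0,0,0.001,0],
    [0.03,0,0,0.001,0]
  ]
}}

```text
clock: 29.05
eef_pos: [533.1, 155.3, 178.7]
tcp_rot: [-2.75, -1.518, 0.0]
force: [0.1, -0.4, -0.4]
gripper_width: 32.5
grasp_force: 50.7
```

Call:
{"fn": "step_arm", "kwargs": {
  "commands": [
    [0.03,0,0,0.001,0],
    [0.03,0,0,0.001,0]
  ]
}}

```text
clock: 29.25
eef_pos: [533.1, 155.3, 177.8]
tcp_rot: [-2.75, -1.519, 0.0]
force: [-0.2, -0.6, -0.8]
gripper_width: 32.7
grasp_force: 50.7
```

Call:
{"fn": "step_arm", "kwargs": {
  "commands": [
    [0.03,0,0,0.001,0],
    [0.03,0,0,0.001,0]
  ]
}}

```text
clock: 29.45
eef_pos: [533.1, 155.3, 176.8]
tcp_rot: [-2.75, -1.519, -0.0]
force: [-0.6, 0.7, -1.4]
gripper_width: 33.1
grasp_force: 50.7
```

Call:
{"fn": "step_arm", "kwargs": {
  "commands": [
    [0.03,0,0,0.001,0],
    [0.03,0,0,0.002,0],
    [0.03,0,0,0.002,0]
  ]
}}

```text
clock: 29.75
eef_pos: [533.2, 155.3, 175.1]
tcp_rot: [2.75, 1.519, 0.001]
force: [-1.6, -0.2, 3.8]
gripper_width: 32.8
grasp_force: 51.1
```

Call:
{"fn": "step_arm", "kwargs": {
  "commands": [
    [0.03,0,0,0.001,0],
    [0.03,0,0,0.002,0],
    [0.03,0,0,0.002,0]
  ]
}}

```text
clock: 30.05
eef_pos: [533.2, 155.3, 173.1]
tcp_rot: [2.75, 1.519, 0.001]
force: [-1.3, -0.5, 4.6]
gripper_width: 33.0
grasp_force: 51.4
```

Call:
{"fn": "step_arm", "kwargs": {
  "commands": [
    [0.03,0,0,0.001,0],
    [0.03,0,0,0.002,0],
    [0.03,0,0,0.002,0]
  ]
}}

```text
clock: 30.35
eef_pos: [533.2, 155.3, 171.3]
tcp_rot: [2.75, 1.519, 0.001]
force: [-1.8, -0.5, 8.1]
gripper_width: 32.9
grasp_force: 51.6
```

Call:
{"fn": "step_arm", "kwargs": {
  "commands": [
    [0.03,0,0,0.001,0],
    [0.03,0,0,0.002,0],
    [0.03,0,0,0.003,0],
    [0.03,0,0,0.003,0]
  ]
}}

```text
clock: 30.75
eef_pos: [533.2, 155.3, 168.7]
tcp_rot: [2.75, 1.518, 0.001]
force: [-3.2, -0.7, 11.7]
gripper_width: 32.8
grasp_force: 52.0
```

Call:
{"fn": "step_arm", "kwargs": {
  "commands": [
    [0.03,0,0,0.0005,0],
    [0.03,0,0,0.001,0],
    [0.03,0,0,0.001,0]
  ]
}}

```text
clock: 31.05
eef_pos: [533.2, 155.3, 167.9]
tcp_rot: [2.75, 1.518, 0.002]
force: [-4.2, -1.4, 13.4]
gripper_width: 33.1
grasp_force: 52.3
```

Call:
{"fn": "step_arm", "kwargs": {
  "commands": [
    [0.03,0,0,0.0005,0],
    [0.03,0,0,0.001,0],
    [0.03,0,0,0.001,0]
  ]
}}

```text
clock: 31.35
eef_pos: [533.2, 155.2, 167.0]
tcp_rot: [2.75, 1.518, 0.002]
force: [-3.7, -2.0, 14.7]
gripper_width: 32.9
grasp_force: 52.4
```

Call:
{"fn": "step_arm", "kwargs": {
  "commands": [
    [0.03,0,0,0,4],
    [0.03,0,0,0,8],
    [0.03,0,0,0,12],
    [0.03,0,0,0,16],
    [0.03,0,0,0,20],
    [0.03,0,0,0,20]
  ]
}}

```text
clock: 31.95
eef_pos: [533.8, 154.9, 167.0]
tcp_rot: [2.972, 1.015, 0.004]
force: [-2.5, -5.1, 13.5]
gripper_width: 32.5
grasp_force: 52.2
```

```bash
python3 - <<'E'
from h import *
s=state();plan(533.2,155.2,167,-114);print(s['moment'],s['joints'].round(2))
E
```

```text
t31.95 tcp [533.8 154.9 167. ] yaw -52.31 F [-2.5 -5.1 13.5] w 32.5 shift [-0.0003 -0.0006  0.    ] turn 61.69 tilt 0.15
[-0.82267345  0.1877271  -0.02684607] [ 0.16  0.47  1.8  -0.    0.87  1.08]
```

Call:
{"fn": "step_arm", "kwargs": {
  "commands": [
    [0.03,0,0,0,5],
    [0.03,0,0,0,10],
    [0.03,0,0,0,15],
    [0.03,0,0,0,20],
    [0.03,0,0,0,25],
    [0.03,0,0,0,30],
    [0.03,0,0,0,30]
  ]
}}

```text
clock: 32.65
eef_pos: [533.6, 155.1, 167.0]
tcp_rot: [3.134, 0.21, 0.003]
force: [-2.4, -3.0, 13.4]
gripper_width: 32.8
grasp_force: 52.2
```

```bash
python3 - <<'E'
from h import *
s=state();plan(533.2,155.2,167,-114);print(s['moment'],s['joints'].round(2))
E
```

```text
t32.65 tcp [533.6 155.1 167. ] yaw -82.35 F [-2.4 -3.  13.4] w 32.8 shift [-0.0004 -0.0001 -0.    ] turn 31.65 tilt 0.12
[-0.47967958  0.40795893 -0.06940458] [ 0.16  0.47  1.8  -0.    0.87  1.6 ]
```

Call:
{"fn": "step_arm", "kwargs": {
  "commands": [
    [0.03,0,0,0,5],
    [0.03,0,0,0,10],
    [0.03,0,0,0,15],
    [0.03,0,0,0,20],
    [0.03,0,0,0,25],
    [0.03,0,0,0,28],
    [0.03,0,0,0,28]
  ]
}}

```text
clock: 33.35
eef_pos: [533.8, 155.3, 167.0]
tcp_rot: [-3.092, 0.553, -0.004]
force: [-1.4, -2.0, 12.9]
gripper_width: 33.0
grasp_force: 52.2
```

```bash
python3 - <<'E'
from h import *
s=state();plan(533.2,155.2,167,-114);print(s['moment'],s['joints'].round(2))
E
```

```text
t33.35 tcp [533.8 155.3 167. ] yaw -110.28 F [-1.4 -2.  12.9] w 33.0 shift [-0.0005  0.0003 -0.    ] turn 3.72 tilt 0.14
[-0.36525509  0.27143364 -0.02176286] [ 0.16  0.47  1.8  -0.    0.87  2.09]
```

Call:
{"fn": "step_arm", "kwargs": {
  "commands": [
    [0.03,0,0,0,1],
    [0.03,0,0,0,2],
    [0.03,0,0,0,3],
    [0.03,0,0,0,3]
  ]
}}

```text
clock: 33.75
eef_pos: [533.8, 155.3, 167.0]
tcp_rot: [-3.077, 0.632, -0.004]
force: [-1.3, -1.1, 12.6]
gripper_width: 32.9
grasp_force: 52.2
```

```bash
python3 - <<'E'
from h import *
s=state();plan(533.2,155.2,167,-114);print(s['moment'],s['joints'].round(2))
E
```

```text
t33.75 tcp [533.8 155.3 167. ] yaw -113.21 F [-1.3 -1.1 12.6] w 32.9 shift [-0.0006  0.0003 -0.    ] turn 0.79 tilt 0.15
[-0.24933226  0.19320846  0.11896813] [ 0.16  0.47  1.8  -0.    0.87  2.14]
```

Call:
{"fn": "step_arm", "kwargs": {
  "commands": [
    [0.03,0,0,0,1],
    [0.03,0,0,0,2],
    [0.03,0,0,0,2]
  ]
}}

```text
clock: 34.05
eef_pos: [533.8, 155.3, 167.0]
tcp_rot: [-3.065, 0.685, -0.004]
force: [-0.9, -1.9, 12.6]
gripper_width: 32.7
grasp_force: 52.2
```

```bash
python3 - <<'E'
from h import *
s=state();plan(533.2,155.2,167,-114);print(s['moment'],s['joints'].round(2))
E
```

```text
t34.05 tcp [533.8 155.3 167. ] yaw -115.21 F [-0.9 -1.9 12.6] w 32.7 shift [-0.0005  0.0003 -0.    ] turn -1.21 tilt 0.14
[-0.30846662  0.23495585  0.01942683] [ 0.16  0.47  1.8  -0.    0.87  2.18]
```

Call:
{"fn": "step_arm", "kwargs": {
  "commands": [
    [0.03,0,0,0,1],
    [0.03,0,0,0,2],
    [0.03,0,0,0,3],
    [0.03,0,0,0,3]
  ]
}}

```text
clock: 34.45
eef_pos: [533.8, 155.3, 167.0]
tcp_rot: [-3.046, 0.765, -0.004]
force: [-1.2, -1.7, 12.8]
gripper_width: 32.7
grasp_force: 52.2
```

```bash
python3 - <<'E'
from h import *
s=state();plan(533.2,155.2,167,-114);print(s['moment'],s['joints'].round(2))
E
```

```text
t34.45 tcp [533.8 155.3 167. ] yaw -118.20 F [-1.2 -1.7 12.8] w 32.7 shift [-0.0005  0.0003 -0.    ] turn -4.2 tilt 0.15
[-0.35266147  0.15941639  0.03790659] [ 0.16  0.47  1.8  -0.    0.87  2.23]
```

Call:
{"fn": "step_arm", "kwargs": {
  "commands": [
    [0.03,0,0,0,1],
    [0.03,0,0,0,2],
    [0.03,0,0,0,3],
    [0.03,0,0,0,3]
  ]
}}

```text
clock: 34.85
eef_pos: [533.8, 155.2, 167.0]
tcp_rot: [-3.025, 0.845, -0.004]
force: [-2.2, -2.0, 12.5]
gripper_width: 32.5
grasp_force: 52.2
```

```bash
python3 - <<'E'
from h import *
s=state();plan(533.2,155.2,167,-114);print(s['moment'],s['joints'].round(2))
E
```

```text
t34.85 tcp [533.8 155.2 167. ] yaw -121.20 F [-2.2 -2.  12.5] w 32.5 shift [-0.0005  0.0004 -0.    ] turn -7.2 tilt 0.15
[-0.39312988  0.22437093  0.07461578] [ 0.16  0.47  1.8  -0.    0.87  2.28]
```

Call:
{"fn": "step_arm", "kwargs": {
  "commands": [
    [0.03,0,0,-0.001,0],
    [0.03,0,0,-0.002,0],
    [0.03,0,0,-0.002,0]
  ]
}}

```text
clock: 35.15
eef_pos: [533.8, 155.2, 168.9]
tcp_rot: [-3.025, 0.844, -0.004]
force: [-0.2, -1.4, 11.4]
gripper_width: 33.1
grasp_force: 51.9
```

Call:
{"fn": "step_arm", "kwargs": {
  "commands": [
    [0.03,0,0,-0.001,0],
    [0.03,0,0,-0.002,0],
    [0.03,0,0,-0.002,0]
  ]
}}

```text
clock: 35.45
eef_pos: [533.8, 155.2, 170.7]
tcp_rot: [-3.025, 0.844, -0.003]
force: [0.4, -2.0, 9.0]
gripper_width: 32.9
grasp_force: 51.7
```

```bash
python3 - <<'E'
from h import *
s=state();plan(533.2,155.2,167,-114);print(s['moment'],s['joints'].round(2))
E
```

```text
t35.45 tcp [533.8 155.2 170.7] yaw -121.17 F [ 0.4 -2.   9. ] w 32.9 shift [-0.0005  0.0003  0.0037] turn -7.17 tilt 0.13
[-0.22675701  0.02636383  0.1079378 ] [ 0.16  0.46  1.8  -0.    0.88  2.28]
```

Call:
{"fn": "step_arm", "kwargs": {
  "commands": [
    [0.03,0,0,0,1],
    [0.03,0,0,0,2],
    [0.03,0,0,0,2]
  ]
}}

```text
clock: 35.75
eef_pos: [533.7, 155.3, 170.7]
tcp_rot: [-3.01, 0.898, -0.003]
force: [-0.2, -0.9, 9.5]
gripper_width: 32.9
grasp_force: 51.8
```

```bash
python3 - <<'E'
from h import *
s=state();plan(533.2,155.2,167,-114);print(s['moment'],s['joints'].round(2))
E
```

```text
t35.75 tcp [533.7 155.3 170.7] yaw -123.21 F [-0.2 -0.9  9.5] w 32.9 shift [-0.0004  0.0004  0.0037] turn -9.21 tilt 0.12
[-0.25150912  0.06367769 -0.00758715] [ 0.16  0.46  1.8  -0.    0.88  2.31]
```

Call:
{"fn": "step_arm", "kwargs": {
  "commands": [
    [0.03,0,0,0,-2],
    [0.03,0,0,0,-4],
    [0.03,0,0,0,-6],
    [0.03,0,0,0,-8],
    [0.03,0,0,0,-8]
  ]
}}

```text
clock: 36.25
eef_pos: [533.7, 155.4, 170.7]
tcp_rot: [-3.065, 0.683, -0.003]
force: [0.1, 0.1, 8.9]
gripper_width: 32.8
grasp_force: 51.8
```

```bash
python3 - <<'E'
from h import *
s=state();plan(533.2,155.2,167,-114);print(s['moment'],s['joints'].round(2))
w=snap('wrist','w12.png')
E
```

```text
t36.25 tcp [533.7 155.4 170.7] yaw -115.13 F [0.1 0.1 8.9] w 32.8 shift [-0.0004  0.0004  0.0037] turn -1.13 tilt 0.13
[0.03175571 0.10505564 0.03776641] [0.16 0.46 1.8  0.   0.88 2.17]
```

Call:
{"fn": "step_arm", "kwargs": {
  "commands": [
    [0.03,0,0,-0.0005,0],
    [0.03,0,0,-0.001,0],
    [0.03,0,0,-0.001,0]
  ]
}}

```text
clock: 36.6
eef_pos: [533.7, 155.4, 171.6]
tcp_rot: [-3.065, 0.685, -0.003]
force: [0.1, -0.0, 7.6]
gripper_width: 32.9
grasp_force: 51.6
```

Call:
{"fn": "step_arm", "kwargs": {
  "commands": [
    [0.03,0,0,-0.0005,0],
    [0.03,0,0,-0.001,0],
    [0.03,0,0,-0.001,0]
  ]
}}

```text
clock: 36.9
eef_pos: [533.7, 155.4, 172.4]
tcp_rot: [-3.065, 0.685, -0.003]
force: [0.6, 0.6, 7.0]
gripper_width: 32.7
grasp_force: 51.5
```

Call:
{"fn": "step_arm", "kwargs": {
  "commands": [
    [0.03,0,0,-0.0005,0],
    [0.03,0,0,-0.001,0],
    [0.03,0,0,-0.001,0]
  ]
}}

```text
clock: 37.2
eef_pos: [533.6, 155.4, 172.8]
tcp_rot: [-3.065, 0.685, -0.002]
force: [4.4, 1.7, -0.8]
gripper_width: 33.0
grasp_force: 50.6
```

Call:
{"fn": "step_arm", "kwargs": {
  "commands": [
    [0.03,0,0,-0.0005,0],
    [0.03,0,0,-0.001,0],
    [0.03,0,0,-0.001,0]
  ]
}}

```text
clock: 37.5
eef_pos: [533.6, 155.4, 173.0]
tcp_rot: [-3.066, 0.685, -0.001]
force: [7.6, 2.4, -10.2]
gripper_width: 32.6
grasp_force: 51.3
```

```bash
python3 - <<'E'
from h import *
s=state();plan(533.2,155.2,167,-114);print(s['moment'])
E
```

```text
t37.50 tcp [533.6 155.4 173. ] yaw -115.19 F [  7.6   2.4 -10.2] w 32.6 shift [-0.0003  0.0003  0.006 ] turn -1.19 tilt 0.03
[ 0.4084511  -1.34949569  0.00345524]
```

Lifting meets the T-head at d ≈ 4 mm: the force flips to a pull, so the cap is locked. Unload and release.

Call:
{"fn": "step_arm", "kwargs": {
  "commands": [
    [0.03,0,0,0.0011,0],
    [0.03,0,0,0.0011,0],
    [0.04,0,0,0.0011,0],
    [0.06,0,0,0.0011,0],
    [0.06,0,0,0.0011,0],
    [0.06,0,0,0.0011,0]
  ]
}}

```text
clock: 38.1
eef_pos: [532.8, 155.3, 172.7]
tcp_rot: [3.066, -0.685, -0.001]
force: [-0.5, -0.1, -0.0]
gripper_width: 59.7
grasp_force: 0.0
```

Call:
{"fn": "step_arm", "kwargs": {
  "commands": [
    [0.06,0,0,-0.02,0],
    [0.06,0,0,-0.06,0],
    [0.06,0,0,-0.1,0],
    [0.06,0,0,-0.1,0],
    [0.06,0,0,-0.1,0]
  ]
}}

```text
clock: 38.6
eef_pos: [533.0, 155.3, 273.3]
tcp_rot: [-3.065, 0.685, -0.002]
force: [-0.8, 0.7, -1.1]
gripper_width: 60.1
grasp_force: 0.0
```

```bash
python3 - <<'E'
from h import *
s=state();plan(533.2,155.2,167,-114);
w=snap('wrist','w13.png');P=(s['eef_pos'],s['tcp_rot']);g=cv2.cvtColor(w['color'],cv2.COLOR_BGR2GRAY)
K=np.array(w['intrinsics']);M=np.array(w['mount']);T=Rn.from_rotvec(P[1]).as_matrix()
q=M[:3,:3].T@(T.T@(np.array([533.8,155,186])-P[0])-M[:3,3]);p=K@q;u,v=map(int,p[:2]/p[2]);print(u,v)
# coarse ASCII of the cap area
c=cv2.resize(g[v-42:v+42,u-42:u+42],(60,32),interpolation=cv2.INTER_AREA);c=cv2.normalize(c,None,0,9,cv2.NORM_MINMAX)
print('\n'.join(''.join(' .:-=+*#%@'[i] for i in r) for r in c))
E
```

```text
t38.60 tcp [533.  155.3 273.3] yaw -115.18 F [-0.8  0.7 -1.1] w 60.1 shift [1.000e-04 1.000e-04 1.063e-01] turn -1.18 tilt 0.08
323 251
@@@@@@@@@%#+-:-::-=+-::::::::::::::::::::-==----------------
@@@@@@@%@%#+====-=+#=----------------------====-------------
@@%%%%%%%%#+*%#+===+#####################*=:-====-----------
#*++=++*%%#++++==--+%%%%@@@@%%%%%%%%@%%%#*=:::--------------
=------=*%*=--::::-+%%%@@@%%%%%%%%%%%#*+=-::::::::::--------
--------=+=-::::-=*#%%%%%%%%%%%%#**==------:::::::::--------
---------===---=*%%%%%%%%%%%%%*+=------------:::::::--------
--------=+##++*#%%%%%%%###*+++=-----------------:-----------
--------=+%%##%%%%%%##++**=---------------------------------
--------=+%@@%%%%%%%%%*=---------------:::-:----------------
---------+%%%%%%%%%%%#+--:-----------:::-----:--------------
--------=+%%##%%%%%#*+=-------------------------------------
---------+%%#++**##*=---------::::--------------------------
---------=##+----==---------:::::::-----------------------:.
----------==----------------::::::::--------------------:.  
==------------------------------------:-:::::----
[... 287 characters left out ...]
::::::----::::-----------:..:
%%%%%%#+=-----------------::::::::::----------------------::
%%%%%%%#+-----------------::::::::::------------------------
%%%%%%%%#+----:--------::::::::::::::::---------------------
##%%%%%%%#=--::::-------------------------------------------
-+#%%%%%%%#+=--:::------------------------------------------
:=#%%%%%%%%##*=:::::----------------------------------------
+*%%%%%%%%%%%#*-::::----------------------------------------
#%%%%%%%%%%%%%*-:::::----------------------::---------------
%%%%%%%%%%%%%#*-:-::::-------------------:.  .:-----------==
#######%%%%%%#+-------------------------:.   .:----------=+#
##########%%%#+-------------------------:..  .:-----------=*
```

```bash
python3 -c "
from station import *
print(close_job())"
```

```text
the job is handed in; nothing more can be done
None
```

The job is handed in: washer, tall spacer and cap are on the shaft, and the cap held a 10 N upward pull at about 4 mm spring compression. I turned it about 83° clockwise and never clearly felt the stop (tried to about 91°), and the last image was too coarse to confirm the final pose.

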